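Clamp a manifold block with a ratchet knob

ROBOT

A 6-joint arm with a two-finger parallel gripper is mounted at the origin on the work surface. World frame = base frame: x ahead of the robot, y to its left, z up, the work surface at z = 0. Lengths are in mm, angles in rad, forces in N, time in s.
With the tool pointing down it reaches from about 275 to 975 mm from the base axis. Payload 8.4 kg.
Tool frame: the origin (TCP) lies at the very end of the fingers, on their centre line; the grasp point (between the pads) lies 19 mm behind it (env.grip_point_offset is the distance from the TCP to the grasp point, in mm); z points along the fingers, y is the line along which they close (so a half turn about z gives the same grasp; the last joint's range is limited). The gripper opens to 92 mm and grips with 3 to 60 N. Pads are 20 mm wide; open, the fingers measure 128 mm over their backs; the gripper's body (75 mm by 189 mm) begins 69 mm behind the grasp point.
Start: joints at [1.124, 0.353, 1.633, -0, 1.155, -0.002], TCP at [268.922, 564.188, 214.583] pointing down, gripper open.
Joint ranges: [-2.63, 2.63], [-0.92, 2.1], [0.06, 2.66], [-1.3, 4.44], [0, 2.69], [-3.02, 3.02]. Speed limits (rad/s): [2.22, 2.22, 2.79, 3.14, 3.14, 3.14].

INTERFACE

Orientations are given as [roll, pitch, yaw] about the fixed x, y, z axes, in that order (R = Rz(yaw) Ry(pitch) Rx(roll)).
In Python, from bench import env gives the robot as it stands.
- The arm moves only by the tool step_arm, never from a script. Its argument "rows" is a list of rows, each a list of 3 entries, a list of its own where there are three numbers: the shift along the world's x, y, z in m, then the turn about the world's z in degrees, then the finger opening in m, from 0 to 0.0919. In form: [[[dx, dy, dz], turn, jaw], ...]. A call has 1 to 12 rows; each row shifts and turns the commanded pose from where the row before left it; what a row does not reach is not made up. A row lasts 1/8 s, in which the tool goes at most 62.5 mm and 10.7 degrees, less where a joint would pass 70% of its speed; a pose out of reach is approached as far as the arm can. A call with a gripper value outside its range is refused whole. The fingers move at their own pace and stop on an object; "squeeze" is the grip in N (left out, the last holds). Time passes only in rows, so rows that do not move let the fingers close. It gives the time, the measured TCP pose, the force, the opening and the grip force at its end, in the units of the state.
- env.sense(): the state, without advancing time (a new reading comes with each control period).
- env.read_camera(name): name is "side" or "top"; returns (picture, depth): 480x640x3 uint8, blue, green, red; 480x640 float32, mm along the optical axis (not along the pixel's ray), 0 where there is no reading.
- env.get_calibration(name): a dict with "fovy" (degrees; the focal length in pixels is half the picture's height over the tangent of half this angle, whatever the lens; pixels are square), "cx", "cy" (the principal point, pixels), "k1" (the pictures are not rectified: a ray, as slopes to the right and down, at radius r is drawn at 1 + k1 r^2 times it, then the intrinsics apply), "xyz" and "rotation" of the camera in the world. Camera axes: x right, y up, looking along -z (the intrinsics and any distortion apply to the point x, -y, -z); pixel columns grow to the right and rows downward; lengths in mm; the calibration is good to about 2 mm. A picture is of the moment at which its call begins. get_calibration takes no time and is no camera call.
- env.job_done(): hands the job in; it is judged then, once.
The state is a dict: "clock": time; "joints": joint angles; "qvel": joint speeds; "tau": joint torques, N m; "tool_pos": TCP position; "ee_rot": TCP orientation; "force": force on the tool from outside, world axes, zero at the start; "ft_torque": the same for the moment, N m; "gripper_width": finger opening in mm; "grasp_force": force on a finger pad.
Only numpy, scipy, OpenCV 4.12 (cv2) and the standard library are available. Lean on these libraries where they do the work, as an engineer would, in place of code of your own. Each camera call takes 0.05 s, during which the arm holds its last target. There are 200 camera calls.

TASK

Slide the aluminium manifold block, by its square plug, along the bed of the clamping fixture until its far end is fully home against the end stop, arriving gently. Then turn the ratchet knob on the bridge clockwise until the pad clamps the block and the knob slips: stop at the second or third click, never past the fourth, and let go. Leave the other things on the bench where they lie.

Things in the scene. Friction and masses are not known exactly. Their poses are not given: they have to be found in the camera images.
- frame: Blue clamping fixture, bolted down: bed plate 300 x 130 x 12 mm, origin under its centre, +x along the bed to the end stop. In its frame (mm): two guide rails 43 apart, 14 high, x 70 to 115, with a flared mouth from x 52; a bridge above them, x 67 to 103, 116 wide, top 82 above the bench; dark steel end stop beyond. The knob's upright axis is at x 85, y 0.
- stop_face (a point): Centre of the end stop's face, 24 mm above the bench; the block's far end must touch it. Axes as the fixture's.
- block_end (a point): Centre of the far end face (towards the stop) of the loose aluminium manifold block, 145 x 40 x 24 mm, 0.3 to 0.55 kg, lying flat on the bed before the bridge, its far end still short of the rails; x along the block to the stop, z up. Home, it coincides with stop_face. Between the rails it has 1.5 mm play each side.
- plug (a point): Middle of the square steel plug that stands up from the block's top near its near end: 22 x 22 mm, 32 mm tall (from 36 to 68 mm above the bench), this point 52 mm above the bench and 130 mm back from block_end along the block; axes as the block's. Home, it is 100 mm from the knob's axis, clear of it.
- knob_grip (a point): Black ratchet knob on the bridge, upright axis, stays at its height. A wing 44 mm long (this point's x), 14 mm thick (y), stands on a disc of 22 mm radius; the point is on the axis 122 mm above the bench, the wing reaches from 99 to 135 mm. Grip across its thickness. Clockwise from above tightens, anticlockwise loosens; several grasps are needed.
- ratchet (a joint): Slip of the knob on its collar (rad), 0 at the start, grows with clockwise slip. Once the pad bears on the block the torque rises to 0.36 N m and the knob slips at that torque, evenly and without a felt step; each 0.35 rad of slip is one click. Seen as the angle between the white line on the wing and the dark mark on the collar, in line at the start.
- block: The same manifold block; origin under its centre, axes as block_end.
- bearing: Loose bearing ring lying on the bench beside the fixture, 68 mm across, 18 mm high; a bystander. Origin under its centre.
- coupling: Loose brass coupling standing on the bench beside the fixture, 32 mm across, 40 mm tall; a bystander. Origin under its centre.
- spare_plug: Loose spare plug on the bench beside the fixture, 28 mm square, 28 mm tall; a bystander. Origin under its centre.
- collar (a point): Steel collar (radius 28 mm, axis upright) under the knob, point on its axis at its top, 90 mm above the bench. It turns with the knob against a drag of 0.24 N m and lowers a flat pad under the bridge by 2.2 mm per rad. The pad starts 3 to 8.5 mm above the block (not measured): 1.3 to 3.8 rad of turning. The screw holds itself when let go.
There are look-alikes about, which are no part of the job. There is more than one size of the block; the job needs the smallest.

How it is judged:
By the outcome, as a careful person would: the job done as asked, in the order asked, and still so for the second after the job is handed in, with the robot touching nothing.
It also fails if it takes over 72 s, if anything falls off the work surface, if the arm or the gripper's body presses on something with over 40 N, if the wrist force passes 120 N, or if a joint passes its speed limit or range.

## Working session

There is one attempt and no reset: what is moved stays moved. The work goes in short steps, Python scripts to look and compute and a tool call to move; the robot and the scene stay as the last step left them, time stands still between calls to the robot, and variables do not carry over. Pictures are saved under pics/ and viewed, at most 10 in all, crops included, and the job is handed in when it is done.

Besides the shell and the picture viewer there is one more tool, called after "Emit:" as name(argument=value, ...), one argument or row to a line, values as JSON. step_arm: Moves the arm, as the interface text tells. Its arguments: {"type":"object","properties":{"rows":{"type":"array"},"squeeze":{"type":"number"}},"required":["rows"]}

```bash
mkdir -p pics
cat > h.py <<'E'
import numpy as np, cv2
from bench import env
def calib(n):
    c=env.get_calibration(n); f=240/np.tan(np.radians(c['fovy'])/2); return c,f,np.array(c['xyz'],float),np.array(c['rotation'],float).reshape(3,3)
def ray(n,u,v):
    c,f,p,R=calib(n); d=np.array([(u-c['cx'])/f,(v-c['cy'])/f]); s=d.copy()
    for _ in range(20): s=d/(1+c['k1']*(s@s))
    return p,R@np.array([s[0],-s[1],-1.])
def atz(n,u,v,z):
    p,d=ray(n,u,v); return p+d*(z-p[2])/d[2]
def proj(n,P):
    c,f,p,R=calib(n); q=R.T@(np.array(P,float)-p); s=np.array([q[0],-q[1]])/-q[2]; s=s*(1+c['k1']*(s@s)); return s*f+[c['cx'],c['cy']]
def atd(n,u,v,D):
    p,d=ray(n,u,v); return p+d*D[int(round(v)),int(round(u))]
E
python3 - <<'E'
from h import *
for n in('top','side'):
    im,D=env.read_camera(n); cv2.imwrite(f'pics/{n}0.png',im); np.save(f'{n}0.npy',D)
    c=env.get_calibration(n); print(n,c)
print(env.sense())
E
```

```text
top {'fovy': 47.14735330918334, 'cx': 328.76637840128495, 'cy': 237.11743002585288, 'k1': -0.0985058764742139, 'xyz': array([3.97472417e+02, 3.49482719e-01, 1.00245160e+03]), 'rotation': array([ 0.14103806, -0.00677691, -1.56269046])}
side {'fovy': 50.31618052476616, 'cx': 321.104602512338, 'cy': 235.0566573621927, 'k1': 0.047973918260015284, 'xyz': array([ 478.04617229, -543.7065084 ,  752.96453788]), 'rotation': array([ 0.69104419, -0.00155693, -0.06348121])}
{'clock': 0.1, 'joints': array([ 1.12358866e+00,  3.53594975e-01,  1.63403841e+00,  1.48348814e-05,
        1.15519110e+00, -2.36727029e-03]), 'qvel': array([ 0.00045807, -0.00094081, -0.00145234,  0.0016124 , -0.00023668,
       -0.00053516]), 'tau': array([-1.40245982e-03, -5.94896650e+01, -3.34934306e+01,  6.97710318e-02,
        1.81385974e-02, -4.82869996e-05]), 'tool_pos': array([268.7359087 , 563.79486469, 213.93785418]), 'ee_rot': array([-3.14036086e+00, -1.64806707e-05,  2.69674625e+00]), 'force': array([ 0.116667  , -1.01563806, -0.70147344]), 'ft_torque': array([-0.00650042,  0.00247767,  0.03255422]), 'grasp_force': 0.0, 'gripper_width': 91.89776238268594}
```

View pics/top0.png

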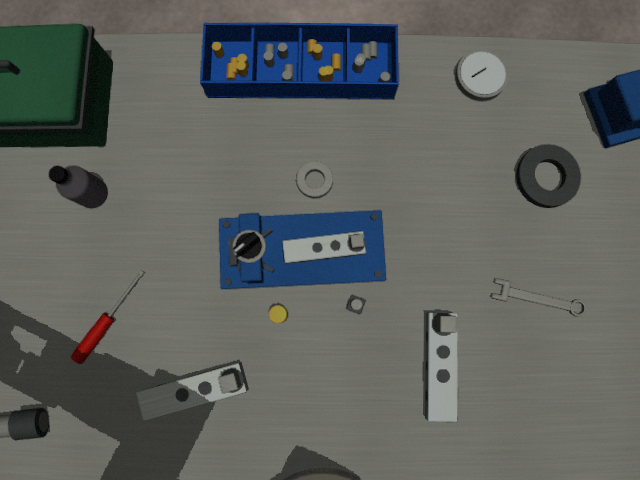

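View pics/side0.png

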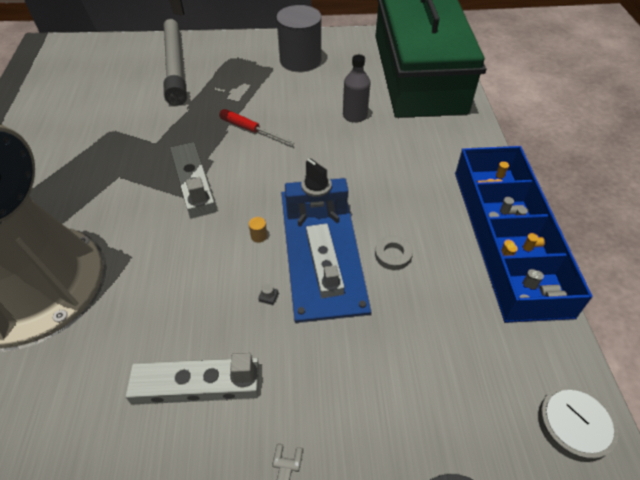

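The top view shows the fixture at about (302,250), with the bridge and knob at left (248,246) and the block on the bed at (325,247), plug at (357,241). The bearing (314,180), coupling (278,313) and spare plug (356,304) lie beside it. The side view agrees. Next I take enlarged crops.

```bash
sed -i 's/,np.array(c\[.rotation.\],float).reshape(3,3)/,Rn.from_euler("xyz",c["rotation"]).as_matrix()/; 1i from scipy.spatial.transform import Rotation as Rn' h.py
python3 - <<'E'
from h import *
im=cv2.imread('pics/top0.png')[200:300,210:395]; a=cv2.resize(im,None,fx=4.3,fy=4.3,interpolation=cv2.INTER_CUBIC)
cv2.imwrite('pics/c1.png',a)
im=cv2.imread('pics/side0.png')[150:325,275:380]; a=cv2.resize(im,None,fx=3.4,fy=3.4,interpolation=cv2.INTER_CUBIC)
cv2.imwrite('pics/c2.png',a)
E
```

```text
(no output)
```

View pics/c1.png

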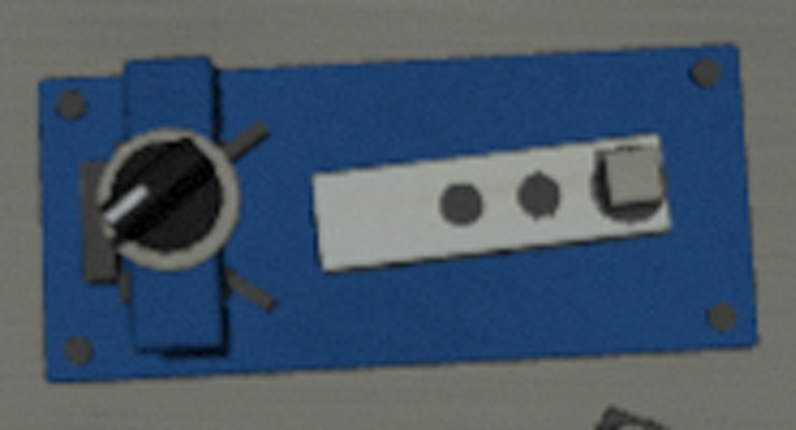

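View pics/c2.png

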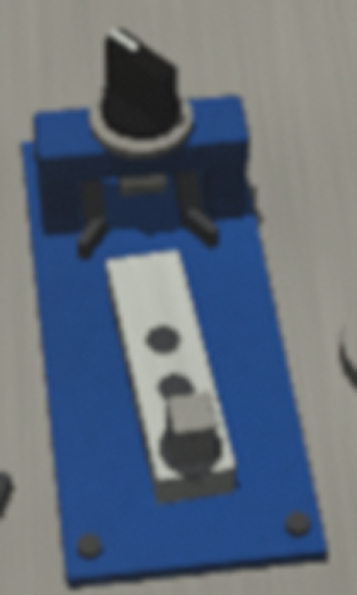

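The top crop shows the bed corners, block top, plug top and collar disc clearly. In the side crop the wing's far-left end carries the white line. I convert these to world positions.

Run:
```python
from h import *
np.set_printoptions(precision=1,suppress=True)
t=lambda p,z:np.array([atz('top',210+(u+.5)/4.3-.5,200+(v+.5)/4.3-.5,z) for u,v in p])[:,:2]
s=lambda p,z:np.array([atz('side',275+u/3.4,150+v/3.4,z) for u,v in p])[:,:2]
bed=t([(40,80),(738,45),(757,346),(48,381)],12); print('bed',bed, bed.mean(0))
ax=(bed[0]+bed[3]-bed[1]-bed[2])/2; print('len',np.linalg.norm(ax),'wid',np.linalg.norm(bed[0]+bed[1]-bed[2]-bed[3])/2,'yaw',np.degrees(np.arctan2(ax[1],ax[0])))
e=ax/np.linalg.norm(ax); n=np.array([-e[1],e[0]]); c=bed.mean(0)
print('knobaxis from bed',c+85*e)
blk=t([(313,175),(658,135),(671,230),(323,271)],36); b=(blk[0]+blk[3]-blk[1]-blk[2])/2
print('blk',blk.mean(0),np.linalg.norm(b),np.linalg.norm(blk[0]+blk[1]-blk[2]-blk[3])/2,np.degrees(np.arctan2(b[1],b[0])))
be=b/np.linalg.norm(b);m=blk.mean(0); print('end in fix',[(m+72.5*be-c)@e,(m+72.5*be-c)@n],'plug pred',m-57.5*be)
pl=t([(606,151),(656,149),(662,203),(612,206)],68); print('plug',pl.mean(0),np.linalg.norm(pl-np.roll(pl,1,0),axis=1))
print('collar',t([(170,199)],90))
w=t([(101,213),(186,140),(213,170),(122,240)],135);print('wing',w,w.mean(0)); d=(w[0]+w[3]-w[1]-w[2])/2;print(np.linalg.norm(d),np.degrees(np.arctan2(d[1],d[0])))
print('white', t([(108,220),(148,190)],135))
print('SIDE bed',s([(22,142),(70,585),(326,552)],12),'blk far',s([(107,262),(182,250),(236,468),(156,483)],36),'plug',s([(188,414)],68),'collar',s([(141,124)],90))
```

```text
bed [[ 571.3  196.4]
 [ 589.1 -101.1]
 [ 460.8 -108.4]
 [ 443.4  188.5]] [516.2  43.8]
len 297.7467064565638 wid 128.31048257814174 yaw 93.39251872391539
knobaxis from bed [511.1 128.7]
blk [517.5   3.4] 143.71347197635959 39.92224680259527 97.23127418676623
end in fix [np.float64(31.854269476783088), np.float64(5.957213167847812)] plug pred [524.7 -53.7]
plug [524.2 -53.5] [22.2 20.  21.9 20. ]
collar [[511.  128.3]]
wing [[500.  147.5]
 [527.6 116.7]
 [516.4 106.4]
 [490.  139.4]] [508.5 127.5]
41.80693441600931 130.21951259461784
white [[497.4 144.8]
 [508.7 130.3]]
SIDE bed [[ 445.3  186.2]
 [ 464.3 -115.2]
 [ 590.4 -104.6]] blk far [[491.1  68.8]
 [532.3  74.9]
 [548.5 -68.6]
 [508.6 -74.9]] plug [[525.1 -57.4]] collar [[512.7 118.9]]
```

Emit:
step_arm(
  rows=[
    [[0.0213,-0.0515,0],-4.8,0.0919],
    [[0.0213,-0.0515,0],-4.8,0.0919],
    [[0.0213,-0.0515,0],-4.8,0.0919],
    [[0.0213,-0.0515,0],-4.8,0.0919],
    [[0.0213,-0.0515,0],-4.8,0.0919],
    [[0.0213,-0.0515,0],-4.8,0.0919],
    [[0.0213,-0.0515,0],-4.8,0.06],
    [[0.0213,-0.0515,0],-4.8,0.06],
    [[0.0213,-0.0515,0],-4.8,0.06],
    [[0.0213,-0.0515,-0.03],-4.8,0.06],
    [[0.0213,-0.0512,-0.04],-4.8,0.06],
    [[0.0213,-0.0512,-0.04],-4.5,0.06],
  ],
  squeeze=20,
)

```text
clock: 1.6
tool_pos: [521.1, -45.5, 110.9]
ee_rot: [3.141, 0.0, 1.694]
force: [0.9, 0.2, -0.4]
gripper_width: 60.1
grasp_force: 0.0
```

Emit:
step_arm(
  rows=[
    [[0,0,0],0,0.06],
  ],
)

```text
clock: 1.72
tool_pos: [519.4, -46.3, 108.9]
ee_rot: [-3.137, -0.001, 1.692]
force: [-0.8, 0.8, 0.5]
gripper_width: 59.5
grasp_force: 0.0
```

Emit:
step_arm(
  rows=[
    [[0.005,-0.007,0],0,0.05],
    [[0,0,-0.024],0,0.05],
    [[0,0,0],0,0.05],
  ],
)

```text
clock: 2.1
tool_pos: [525.0, -49.9, 87.8]
ee_rot: [-3.14, -0.0, 1.698]
force: [-0.3, -0.3, -0.2]
gripper_width: 50.2
grasp_force: 0.0
```

Run:
```python
from h import *
a,_=env.read_camera('top');b,_=env.read_camera('side')
s=env.sense();print(s['tool_pos'],s['joints'])
a=a[190:310,210:390];b=b[150:330,250:390]
r=lambda x,f:cv2.resize(x,None,fx=f,fy=f,interpolation=cv2.INTER_CUBIC)
b=r(b,2.6);a=r(a,2.2);c=np.zeros((max(a.shape[0],b.shape[0]),a.shape[1]+b.shape[1],3),np.uint8);c[:a.shape[0],:a.shape[1]]=a;c[:b.shape[0],a.shape[1]:]=b
cv2.imwrite('pics/p3.png',c)
```

```text
[526.00484917 -50.1064118   88.90419737] [-9.78513506e-02  3.64409982e-01  1.94636266e+00  8.09444831e-05
  8.29913044e-01 -2.25237457e-01]
```

View pics/p3.png

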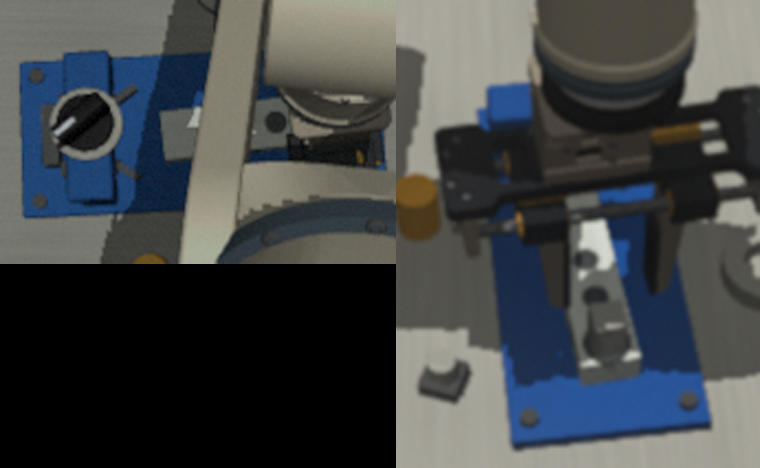

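The side view shows the open fingers straddling the plug (605,320), with fingertips at about (557,300) and (655,290). I'll shift 3.5 mm in -y, go down and close.

Emit:
step_arm(
  rows=[
    [[-0.001,-0.0035,0],0,0.05],
    [[0,0,-0.016],0,0.05],
    [[0,0,-0.016],0,0.05],
    [[0,0,-0.012],0,0.05],
    [[0,0,0],0,0.05],
  ],
  squeeze=20,
)

```text
clock: 2.82
tool_pos: [523.5, -54.2, 42.3]
ee_rot: [-3.139, -0.001, 1.697]
force: [-0.5, -0.2, 0.0]
gripper_width: 50.1
grasp_force: 0.0
```

Emit:
step_arm(
  rows=[
    [[0,0,0],0,0.03],
    [[0,0,0],0,0.015],
    [[0,0,0],0,0.015],
    [[0,0,0],0,0.015],
  ],
)

```text
clock: 3.32
tool_pos: [525.0, -54.3, 44.3]
ee_rot: [3.141, 0.0, 1.697]
force: [0.8, 0.2, 2.2]
gripper_width: 21.8
grasp_force: 20.0
```

Emit:
step_arm(
  rows=[
    [[-0.001,0,0],-1.3,0.015],
    [[-0.0013,0,0],-1.3,0.015],
    [[0,0,0],-1.2,0.015],
    [[-0.0004,0.007,0],0,0.015],
    [[-0.0004,0.007,0],0,0.015],
    [[-0.0004,0.007,0],0,0.015],
    [[-0.0004,0.006,0],0,0.015],
    [[0,0,0],0,0.015],
  ],
  squeeze=30,
)

```text
clock: 4.32
tool_pos: [521.0, -27.2, 44.2]
ee_rot: [3.141, 0.0, 1.63]
force: [-0.4, -1.1, 5.9]
gripper_width: 21.7
grasp_force: 30.0
```

Run:
```python
from h import *
a,_=env.read_camera('top');b,_=env.read_camera('side')
s=env.sense();print(s['tool_pos'],s['ee_rot'],s['force'],s['ft_torque'])
a=a[200:300,210:310];b=b[170:320,270:370]
r=lambda x,f:cv2.resize(x,None,fx=f,fy=f,interpolation=cv2.INTER_CUBIC)
b=r(b,3.9);a=r(a,4);c=np.zeros((max(a.shape[0],b.shape[0]),a.shape[1]+b.shape[1],3),np.uint8);c[:a.shape[0],:a.shape[1]]=a;c[:b.shape[0],a.shape[1]:]=b
cv2.imwrite('pics/p4.png',cv2.convertScaleAbs(c,alpha=1.5))
```

```text
[521.05051404 -27.25667668  44.218788  ] [3.14075917e+00 8.38138870e-05 1.62942461e+00] [-0.92179078  0.30805518  5.96694864] [-0.08884296  0.04875598  0.00777652]
```

View pics/p4.png

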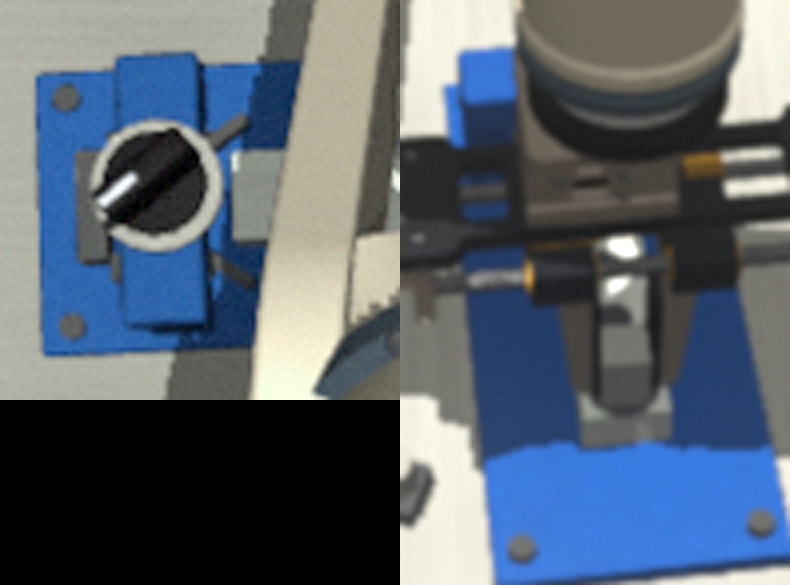

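The top crop shows the block's end corners at (232,152) and (235,242), centred between the flare tips at (247,122) and (252,282). I check the lateral offset numerically.

Run:
```python
from h import *
np.set_printoptions(precision=1,suppress=True)
c=np.array([516.2,43.8]);y=np.radians(93.4);e=np.array([np.cos(y),np.sin(y)]);n=np.array([-e[1],e[0]])
for p,z in (((232,152),36),((235,242),36),((247,120),26),((253,284),26),((37,75),12),((45,355),12)):
    q=atz('top',210+(p[0]+.5)/4-.5,200+(p[1]+.5)/4-.5,z)[:2]; print(q,(q-c)@e,(q-c)@n)
q=np.array([521.2,-27.2]);print((q-c)@e,(q-c)@n)
```

```text
[532.8 103.5] 58.55773937445444 -20.15553265431808
[492.8 101.2] 58.67984550897177 20.002823033081985
[548.8  98.1] 52.28237718623054 -35.790913138730744
[475.1  93.8] 52.347333429971016 38.10689404719818
[571.  196.4] 149.13006125471074 -63.77285807722923
[443.1 188.3] 148.61186612755023 64.35055001442895
-71.17155965046715 -0.7804466157255496
```

Emit:
step_arm(
  rows=[
    [[-0.0005,0.005,0],0,0.015],
    [[-0.0003,0.005,0],0,0.015],
    [[-0.0003,0.005,0],0,0.015],
    [[-0.0003,0.005,0],0,0.015],
    [[0,0,0],0,0.015],
  ],
)

```text
clock: 5.05
tool_pos: [519.7, -7.4, 44.3]
ee_rot: [3.141, 0.0, 1.63]
force: [0.4, -0.9, 6.5]
gripper_width: 21.8
grasp_force: 30.0
```

Emit:
step_arm(
  rows=[
    [[-0.0003,0.005,0],0,0.015],
    [[-0.0003,0.005,0],0,0.015],
    [[-0.0003,0.005,0],0,0.015],
    [[-0.0003,0.005,0],0,0.015],
    [[-0.0003,0.005,0],0,0.015],
    [[0,0,0],0,0.015],
  ],
)

```text
clock: 5.8
tool_pos: [518.1, 17.6, 44.2]
ee_rot: [3.141, 0.0, 1.63]
force: [0.7, -1.4, 6.1]
gripper_width: 21.7
grasp_force: 30.0
```

Emit:
step_arm(
  rows=[
    [[-0.0001,0.0015,0],0,0.015],
    [[-0.0001,0.0015,0],0,0.015],
    [[-0.0001,0.0015,0],0,0.015],
    [[-0.0001,0.0015,0],0,0.015],
    [[0,0.001,0],0,0.015],
    [[0,0.001,0],0,0.015],
  ],
)

```text
clock: 6.55
tool_pos: [517.7, 25.0, 44.2]
ee_rot: [3.141, 0.001, 1.63]
force: [0.7, -5.7, 6.2]
gripper_width: 21.5
grasp_force: 30.0
```

Emit:
step_arm(
  rows=[
    [[0,0.0005,0],0,0.015],
    [[0,0.0005,0],0,0.015],
    [[0,0.0005,0],0,0.015],
    [[0,0.0005,0],0,0.015],
  ],
)

```text
clock: 7.05
tool_pos: [517.7, 26.9, 44.2]
ee_rot: [3.141, 0.001, 1.63]
force: [0.2, -6.0, 7.3]
gripper_width: 21.8
grasp_force: 30.0
```

Emit:
step_arm(
  rows=[
    [[0,0.0005,0],0,0.015],
    [[0,0.0005,0],0,0.015],
  ],
)

```text
clock: 7.3
tool_pos: [517.7, 27.9, 44.2]
ee_rot: [3.141, 0.001, 1.63]
force: [-0.2, -5.9, 6.9]
gripper_width: 21.9
grasp_force: 30.0
```

Emit:
step_arm(
  rows=[
    [[0,0.0005,0],0,0.015],
    [[0,0.0005,0],0,0.015],
  ],
)

```text
clock: 7.55
tool_pos: [517.7, 28.6, 44.2]
ee_rot: [3.141, 0.002, 1.63]
force: [1.2, -10.6, 7.6]
gripper_width: 21.7
grasp_force: 30.0
```

Emit:
step_arm(
  rows=[
    [[0,0.0005,0],0,0.015],
    [[0,0.0005,0],0,0.015],
  ],
)

```text
clock: 7.8
tool_pos: [517.8, 28.7, 44.3]
ee_rot: [3.141, 0.003, 1.631]
force: [0.5, -17.9, 6.5]
gripper_width: 22.1
grasp_force: 30.0
```

Emit:
step_arm(
  rows=[
    [[0,0.0005,0],0,0.015],
    [[0,0.0005,0],0,0.015],
  ],
)

```text
clock: 8.05
tool_pos: [518.0, 28.8, 44.3]
ee_rot: [3.141, 0.004, 1.631]
force: [1.6, -23.1, 6.5]
gripper_width: 21.7
grasp_force: 30.0
```

Contact at y≈28.6 with the force rising, so the block is home. I'll relax the push, release and lift.

Emit:
step_arm(
  rows=[
    [[0,-0.001,0],0,0.015],
    [[0,0,0],0,0.03],
    [[0,0,0],0,0.05],
    [[0,0,0],0,0.05],
    [[0,-0.002,0.03],0,0.05],
    [[0,-0.01,0.05],0,0.05],
    [[0,0,0.055],0,0.05],
    [[0,0,0],0,0.05],
  ],
)

```text
clock: 9.05
tool_pos: [520.1, 19.0, 182.8]
ee_rot: [3.134, 0.0, 1.63]
force: [0.9, -0.6, -0.0]
gripper_width: 50.0
grasp_force: 0.0
```

Emit:
step_arm(
  rows=[
    [[-0.001,0.03,0],10,0.05],
    [[-0.001,0.04,0],10,0.05],
    [[-0.002,0.04,0],10,0.05],
    [[0,0,0],6.7,0.05],
    [[0,0,0],0,0.05],
  ],
)

```text
clock: 9.68
tool_pos: [512.5, 129.1, 177.5]
ee_rot: [-3.14, -0.001, 2.271]
force: [-0.2, -0.1, -0.4]
gripper_width: 50.1
grasp_force: 0.0
```

Run:
```python
from h import *
a,_=env.read_camera('top');b,_=env.read_camera('side')
s=env.sense();print(s['tool_pos'],s['ee_rot'],s['joints'])
a=a[200:300,210:310];b=b[130:280,270:370]
r=lambda x,f:cv2.resize(x,None,fx=f,fy=f,interpolation=cv2.INTER_CUBIC)
b=r(b,3.9);a=r(a,4);c=np.zeros((max(a.shape[0],b.shape[0]),a.shape[1]+b.shape[1],3),np.uint8);c[:a.shape[0],:a.shape[1]]=a;c[:b.shape[0],a.shape[1]:]=b
cv2.imwrite('pics/p5.png',cv2.convertScaleAbs(c,alpha=1.5))
```

```text
[512.86015192 128.52622196 177.98584186] [-3.14034465e+00 -6.03738374e-04  2.26810610e+00] [ 2.42716393e-01  2.45320709e-01  1.87412104e+00 -6.52490559e-06
  1.02353726e+00 -4.54590353e-01]
```

View pics/p5.png

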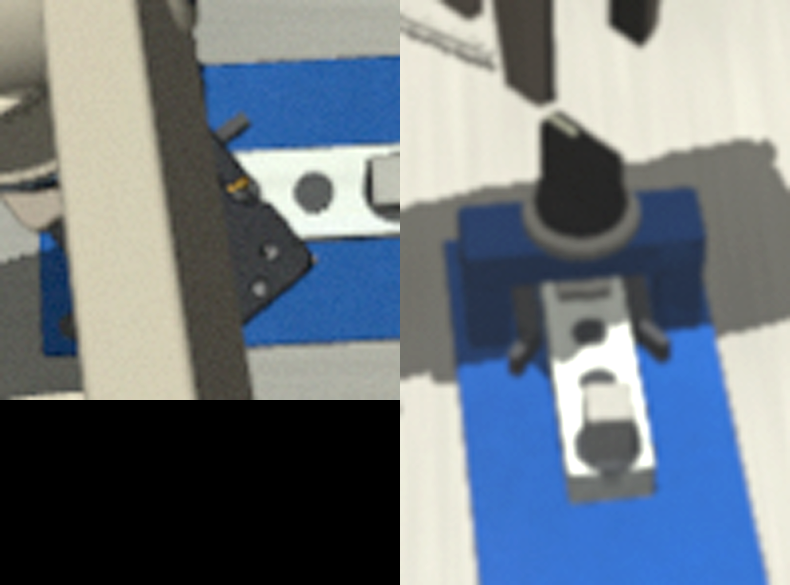

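The view shows the block home between the rails under the bridge, and the fingers above the knob with a clear straddle. Now I descend onto the wing.

Emit:
step_arm(
  rows=[
    [[-0.001,0,-0.02],0,0.05],
    [[0,0,-0.025],0,0.05],
    [[0,0,-0.018],0,0.05],
    [[0,0,-0.009],0,0.05],
    [[0,0,0],0,0.05],
  ],
  squeeze=45,
)

```text
clock: 10.4
tool_pos: [512.1, 128.3, 106.4]
ee_rot: [-3.141, -0.001, 2.269]
force: [0.1, -0.1, -0.5]
gripper_width: 50.1
grasp_force: 0.0
```

Emit:
step_arm(
  rows=[
    [[0,0,0],0,0.025],
    [[0,0,0],0,0.005],
    [[0,0,0],0,0.005],
    [[0,0,0],0,0.005],
  ],
)

```text
clock: 10.9
tool_pos: [511.4, 128.0, 107.0]
ee_rot: [-3.139, -0.0, 2.272]
force: [-1.0, -3.4, 10.5]
gripper_width: 13.7
grasp_force: 45.0
```

```bash
cat > s.py <<'E'
from h import *
np.set_printoptions(precision=3,suppress=True)
s=env.sense();print(s['clock'],s['tool_pos'],np.degrees(s['ee_rot'][2]),'j6',s['joints'][5],s['force'],'T',s['ft_torque'],'tau6',s['tau'][5],s['gripper_width'])
E
python3 s.py
```

```text
10.9 [511.381 127.954 107.044] 130.15833804683444 j6 -0.4569075925253442 [-1.038 -3.35  10.503] T [-0.595  0.228  0.105] tau6 0.19139638636261225 13.728460554073859
```

Emit:
step_arm(
  rows=[
    [[0,0,0],-8,0.005],
    [[0,0,0],-8,0.005],
    [[0,0,0],-8,0.005],
    [[0,0,0],-8,0.005],
    [[0,0,0],-8,0.005],
    [[0,0,0],-8,0.005],
  ],
)

```text
clock: 11.65
tool_pos: [511.7, 128.0, 107.1]
ee_rot: [-3.14, 0.002, 1.429]
force: [-2.6, -3.3, 6.2]
gripper_width: 13.6
grasp_force: 44.9
```

```bash
python3 s.py
```

```text
11.65 [511.69 128.01 107.07] 81.89487931961672 j6 0.3852784381660734 [-2.608 -3.315  6.205] T [-0.819  0.595  0.223] tau6 -1.6068193316459656 13.608045995637227
```

Emit:
step_arm(
  rows=[
    [[0,0,0],-8,0.005],
    [[0,0,0],-8,0.005],
  ],
)

```text
clock: 11.9
tool_pos: [511.8, 128.0, 107.1]
ee_rot: [-3.141, 0.002, 1.15]
force: [-2.6, -3.8, 6.1]
gripper_width: 13.9
grasp_force: 44.9
```

```bash
python3 s.py
```

```text
11.9 [511.796 127.998 107.109] 65.90093066164967 j6 0.6644938025184369 [-2.643 -3.795  6.085] T [-0.911  0.576  0.192] tau6 -1.6058506071567535 13.906469105748377
```

Emit:
step_arm(
  rows=[
    [[0,0,0],-6,0.005],
    [[0,0,0],-6,0.005],
  ],
)

```text
clock: 12.15
tool_pos: [511.8, 127.9, 107.1]
ee_rot: [3.142, 0.002, 0.942]
force: [-2.4, -4.9, 5.1]
gripper_width: 13.7
grasp_force: 44.9
```

```bash
python3 s.py
```

```text
12.15 [511.834 127.939 107.08 ] 53.96606570576842 j6 0.8728127202237834 [-2.399 -4.852  5.056] T [-0.945  0.514  0.28 ] tau6 -1.1366038396954536 13.671243426538776
```

Emit:
step_arm(
  rows=[
    [[0,0,0],-6,0.005],
    [[0,0,0],-6,0.005],
  ],
)

```text
clock: 12.4
tool_pos: [511.9, 127.9, 107.1]
ee_rot: [3.141, 0.002, 0.732]
force: [-3.0, -5.3, 5.7]
gripper_width: 13.6
grasp_force: 44.9
```

```bash
python3 s.py
```

```text
12.4 [511.888 127.881 107.081] 41.968351346732106 j6 1.0822264287335008 [-2.961 -5.302  5.667] T [-0.94   0.562  0.255] tau6 -1.144188679754734 13.590517218340965
```

Emit:
step_arm(
  rows=[
    [[0,0,0],-6,0.005],
    [[0,0,0],-6,0.005],
  ],
)

```text
clock: 12.65
tool_pos: [511.9, 127.8, 107.1]
ee_rot: [3.141, 0.002, 0.523]
force: [-1.8, -5.8, 4.9]
gripper_width: 13.4
grasp_force: 44.9
```

```bash
python3 s.py
```

```text
12.65 [511.935 127.843 107.102] 29.976123842675207 j6 1.2916262934318354 [-1.778 -5.789  4.878] T [-1.052  0.549  0.275] tau6 -1.105533130466938 13.447973430338438
```

Emit:
step_arm(
  rows=[
    [[0,0,0],-6,0.005],
    [[0,0,0],-6,0.005],
  ],
)

```text
clock: 12.9
tool_pos: [511.9, 127.8, 107.1]
ee_rot: [3.14, 0.001, 0.314]
force: [-2.4, -5.3, 4.8]
gripper_width: 13.4
grasp_force: 44.9
```

```bash
python3 s.py
```

```text
12.9 [511.926 127.757 107.067] 17.990038615553914 j6 1.5009411850372294 [-2.375 -5.265  4.843] T [-1.112  0.563  0.333] tau6 -1.019468866288662 13.394681529790128
```

Emit:
step_arm(
  rows=[
    [[0,0,0],-6,0.005],
    [[0,0,0],-6,0.005],
  ],
)

```text
clock: 13.15
tool_pos: [511.9, 127.7, 107.1]
ee_rot: [3.14, 0.001, 0.105]
force: [-2.5, -7.1, 6.3]
gripper_width: 13.8
grasp_force: 44.9
```

```bash
python3 s.py
```

```text
13.15 [511.903 127.7   107.081] 5.994309786625266 j6 1.7103642919446553 [-2.466 -7.083  6.293] T [-1.203  0.444  0.33 ] tau6 -1.0209724679589272 13.804996534904301
```

Emit:
step_arm(
  rows=[
    [[0,0,0],-6,0.005],
    [[0,0,0],-6,0.005],
  ],
)

```text
clock: 13.4
tool_pos: [511.9, 127.6, 107.1]
ee_rot: [3.139, 0.001, -0.105]
force: [-1.8, -6.1, 5.2]
gripper_width: 13.5
grasp_force: 44.9
```

```bash
python3 s.py
```

```text
13.4 [511.885 127.606 107.076] -6.006094220161298 j6 1.9198236602784022 [-1.826 -6.078  5.199] T [-1.278  0.52   0.352] tau6 -1.0205074399709702 13.516999341253358
```

Joint torque and wrist moment both step up by about 0.1 N m near yaw 18–30°, so slip started there and is about 0.5 rad now. I'll turn 23° more, to about 0.9 rad, then let go and verify by camera.

Emit:
step_arm(
  rows=[
    [[0,0,0],-6,0.005],
    [[0,0,0],-6,0.005],
    [[0,0,0],-6,0.005],
    [[0,0,0],-5,0.005],
  ],
)

```text
clock: 13.9
tool_pos: [511.8, 127.5, 107.1]
ee_rot: [3.139, -0.0, -0.506]
force: [-2.4, -7.3, 5.7]
gripper_width: 13.8
grasp_force: 44.9
```

```bash
python3 s.py
```

```text
13.9 [511.825 127.521 107.096] -28.983785680774442 j6 2.320896994766347 [-2.361 -7.265  5.746] T [-1.311  0.618  0.329] tau6 -0.6754751689732075 13.760116834976348
```

Emit:
step_arm(
  rows=[
    [[0,0,0],0,0.015],
    [[0,0,0],0,0.05],
    [[0,0,0],0,0.05],
    [[0,0,0.03],0,0.05],
    [[0,0,0.05],0,0.05],
    [[-0.05,0,0.02],0,0.05],
    [[-0.05,0,0],0,0.05],
    [[-0.04,-0.03,0],0,0.05],
    [[-0.02,-0.05,0],0,0.05],
    [[0,-0.06,0],0,0.05],
    [[0,-0.06,0],0,0.05],
    [[0,0,0],0,0.05],
  ],
)

```text
clock: 15.4
tool_pos: [352.4, -74.8, 207.1]
ee_rot: [3.142, -0.001, -0.511]
force: [0.3, 1.3, 0.5]
gripper_width: 50.5
grasp_force: 0.0
```

```bash
python3 s.py
python3 - <<'E'
from h import *
a,_=env.read_camera('top');b,_=env.read_camera('side')
cv2.imwrite('pics/raw6.png',a)
a=a[215:275,215:295];b=b[150:230,280:360]
r=lambda x,f:cv2.resize(x,None,fx=f,fy=f,interpolation=cv2.INTER_CUBIC)
b=r(b,4.5);a=r(a,5.5);c=np.zeros((max(a.shape[0],b.shape[0]),a.shape[1]+b.shape[1],3),np.uint8);c[:a.shape[0],:a.shape[1]]=a;c[:b.shape[0],a.shape[1]:]=b
cv2.imwrite('pics/p6.png',cv2.convertScaleAbs(c,alpha=1.6))
E
```

```text
15.4 [352.376 -74.811 207.13 ] -29.273635583382372 j6 1.86898038591743 [0.264 1.265 0.535] T [ 0.015  0.154 -0.048] tau6 -1.0806458070874214 50.520626367835085
```

View pics/p6.png

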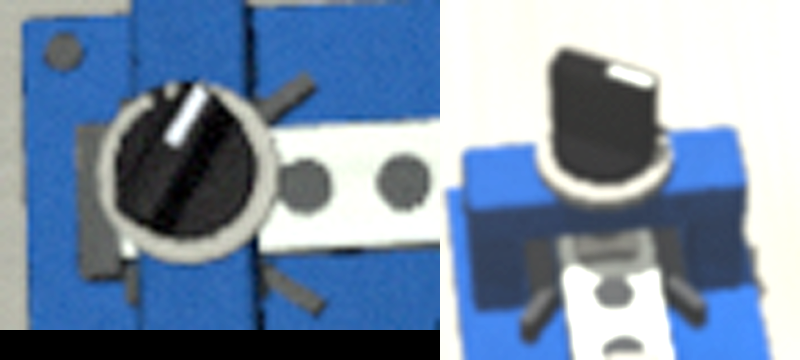

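The top crop shows the white line running from (175,140) to (198,92), and a dark gap in the light collar ring near (160,97), which may be the mark. In the side crop there is a small dark spot at the collar's right edge (662,131). I convert both to angles.

Run:
```python
from h import *
np.set_printoptions(precision=1,suppress=True)
t=lambda u,v,z:atz('top',215+(u+.5)/5.5-.5,215+(v+.5)/5.5-.5,z)[:2]
s=lambda u,v,z:atz('side',280+(u-440+.5)/4.5-.5,150+(v+.5)/4.5-.5,z)[:2]
A=lambda d:np.degrees(np.arctan2(d[1],d[0]))
c=np.array([511.5,128.2])
print('centre check',t(189,172,90))
for q in (t(160,97,90),s(662,131,90)): print(q,np.linalg.norm(q-c),A(q-c))
print('white',A(t(198,92,135)-t(175,140,135)))
# predicted mark pixels vs angle, and polar brightness of collar ring
im=cv2.imread('pics/raw6.png').astype(np.float32)
for th in range(-60,181,5):
    v=[]
    for r in (24,25.5,27):
        u=proj('top',[c[0]+r*np.cos(np.radians(th)),c[1]+r*np.sin(np.radians(th)),90]); v.append(float(cv2.getRectSubPix(im,(1,1),tuple(map(float,u))).mean()))
    print(th,np.array(v),end=' | ')
```

```text
centre check [511.1 128.7]
[534.1 138.2] 24.69566839908409 23.929973546565073
[536.9 137.6] 27.128870506075753 20.351865597686405
white -24.000131481503132
-60 [125.8 114.9  92.4] | -55 [122.8 108.7  72. ] | -50 [122.  111.   78.4] | -45 [121.7 117.9  78.5] | -40 [122.2 117.2  78.3] | -35 [123.2 112.1  79.9] | -30 [116.9 116.   87.7] | -25 [104.2 121.8  93.2] | -20 [71.6 98.  88.7] | -15 [48.1 87.4 91.2] | -10 [94.1 82.6 80.7] | -5 [148.3 121.9  86.4] | 0 [115.3  85.1  58.8] | 5 [43.6 24.1 27.6] | 10 [32.9 51.5 60.2] | 15 [75.3 98.1 90.8] | 20 [53.7 57.3 51.3] | 25 [25.4 28.  29.6] | 30 [57.9 71.9 65.5] | 35 [ 90.5 116.6  98.7] | 40 [ 78.9 112.   99.1] | 45 [ 80.8 112.6 107.4] | 50 [ 79.1 113.1 111.8] | 55 [ 81.5 113.2 110. ] | 60 [ 75.6 106.9 105.8] | 65 [ 67.2 104.7 111.3] | 70 [ 87.2 115.4 110.6] | 75 [ 81.2 112.2 115.1] | 80 [ 79.7 113.8 112. ] | 85 [ 87.7 118.6 111.8] | 90 [ 92.2 118.4 114. ] | 95 [ 94.  115.1 108.8] | 100 [ 86.5 113.7 106.6] | 105 [ 75.6 108.9 113.6] | 110 [ 57.1  99.8 120.2] | 115 [ 34.3  81.1 105.7] | 120 [ 37.3  78.5 107. ] | 125 [ 54.3  95.2 109.1] | 130 [ 76.9 109.6 112.1] | 135 [ 91.9 118.5 117.3] | 140 [103.2 119.6 123.5] | 145 [113.  119.  115.1] | 150 [112.7 120.  108.3] | 155 [111.8 119.  107.1] | 160 [123.1 122.9 108.4] | 165 [122.  121.5 108.4] | 170 [118.1 120.5 107.1] | 175 [120.1 121.5 105.5] | 180 [121.6 122.1 106.2] |
```

The mark is at 24.5° and the line at -29°, so slip is about 0.93 rad: two clicks, short of the third. The gripper is clear, so I hand in.

```bash
python3 -c "
from bench import env
print(env.job_done())"
```

```text
the job is handed in; nothing more can be done
None
```

I slid the block home against the end stop, then clamped it with the ratchet knob at about 0.93 rad of slip (past the second click, short of the third). I let go with the arm clear and handed the job in at about 15.5 s; no verdict was returned.

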